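# Level the headlamp bar on its rocking stand and lay it over

### The job

Take the hand lever of the headlamp stand by its knob and, working through the lever's soft spring, bring the top-heavy headlamp bar off its rest and keep it level for six seconds without a break, with the pointer between the two short marks beside the long centre mark (0.07 rad either side). Then lower it gently onto the opposite rest, swing the lever back in line with the bar's pointer, and let go. Do not touch the lamps or their bar, let the bar come down on neither rest with a bang, and leave the socket on the stand, the lamp ring, the spray can, the mug and the parts tray where they are.

Things in the scene. Friction and masses are not known exactly. Their poses are not given: they have to be found in the camera images.
- stand: Grey fixed headlamp stand: base plate 170 x 460 x 12 mm, origin under its centre on the bench; x points along the hinge axis away from the robot, y along the level bar to its left, z up. A post 197 mm high stands 30 mm from the lever's plane on the robot's side; a white dial plate 65 mm from that plane on the far side reaches 276 mm above the bench.
- pivot (a point): Point on the hinge axis (parallel to the stand's x) in the plane in which the lever swings; 170 mm above the bench, 15 mm to the robot's side of the stand's centre. Fixed to the stand. Both the bar and the lever turn about this axis.
- knob (a point): Centre of the black ball knob, 32 mm in diameter, at the top of the lever, 145 mm from the pivot. The lever's 8 mm steel rod carries it and a tail weight balances the lever. It moves on an arc about the pivot; pinch it from above with the fingers closing along the stand's x, the pads let it turn.
- rocker (a joint): Tilt q of the headlamp bar and pointer from level, rad, 0 level (long dial mark), positive when the left (+y) lamp is up and pointer and lever top lean to -y. Padded rests stop it at +0.22 (start) and -0.22; short marks at +-0.07. Nearly frictionless. I q'' = 0.39 q - k*(q - u) - b, I 0.102 kg m2, k 0.22 N m/rad, u = lever's tilt; 0.39 and I scale together 0.85 to 1.2; b 0.01 to 0.06 N m.
- lever (a joint): Angle of the hand lever against the bar's pointer, rad, about the hinge, same sense as joint rocker: lever tilt from upright u = rocker + lever. A torsion spring of 0.22 N m/rad between lever and bar pulls it to 0 (in line with the pointer); stops at +-1.1. Free, it stands near 0. To lift the bar off a rest the lever must be leaned well over to the other side, then brought back at once.
- lamp_bar: Steel bar 450 mm long, 20 x 20 mm, on the hinge, with two round chrome headlamps 144 mm in diameter, 160 mm to either side (tops up to 290 mm above the bench), facing away from the robot, and a black pointer 88 mm long standing up before the dial. Origin on the hinge axis above the stand's origin, y along the bar to the left lamp, z along the pointer. 4.2 kg. Not to be touched.
- socket: Steel socket, 34 mm wide, 30 mm high, lying on the stand's base plate; leave it alone.
- bezel: Loose chrome lamp ring, 170 mm wide, 18 mm high, at the left; leave it alone.
- spray: Spray can, 64 mm wide, 180 mm high, at the right; leave it alone.
- mug: White mug, 90 mm high, at the left; leave it alone.
- parts_tray: Grey parts tray 160 x 240 x 45 mm at the right; leave it alone.

How it is judged (in metres and radians):
On the way, in this order (a step that is already met when the one before it is completed fails the run):
1. the bar is kept level, pointer between the short marks (within 0.07 rad), for 6 s without a break (value of joint rocker between -0.07 and 0.07 rad), for 6 s.
2. the bar lies on the rest opposite to the one it started on (value of joint rocker below -0.2 rad), for 0.3 s.
At the end, for the whole second after the job is handed in: the bar lies on the opposite rest, settled (pointer beyond 0.2 rad on that side, slower than 0.12 rad/s), and the lever stands free within 0.15 rad of its line with the pointer (value of joint rocker below -0.2 rad and velocity of joint rocker between -0.12 and 0.12 rad/s and value of joint lever between -0.15 and 0.15 rad); the robot touches nothing.
It fails at once if the bar bangs onto a rest (faster than 0.25 rad/s within 0.03 rad of a rest) ((value of joint rocker below -0.19 rad and velocity of joint rocker below -0.25 rad/s) or (value of joint rocker above 0.19 rad and velocity of joint rocker above 0.25 rad/s)).
It fails at once if the robot touches the headlamps or their bar (contact force between any of the arm, the fingers and lamp_bar above 1 N).
It fails at once if the socket, lamp ring, spray can, mug or parts tray is moved (distance of any of socket, bezel, spray, mug, parts_tray from where it was at the start of the episode above 0.03 m).
It also fails if it takes over 61 s, if anything falls off the work surface, if the arm or the gripper's body presses on something with over 40 N, if the wrist force passes 120 N, or if a joint passes its speed limit or range.

### The arm

A 6-joint arm with a two-finger parallel gripper is mounted at the origin on the work surface. World frame = base frame: x ahead of the robot, y to its left, z up, the work surface at z = 0. Lengths are in m, angles in degrees, forces in N, time in s.
With the tool pointing down it reaches from about 0.25 to 0.85 m from the base axis. Payload 12.5 kg.
Tool frame: the origin (TCP) lies on the centre line of the jaws, within the pads' length; the fingertips stand 25 mm ahead of it and the grasp point (between the pads) lies 6 mm ahead of it; z points along the fingers, y is the direction in which the jaws open and shut (so a half turn about z gives the same grasp; the last joint's range is limited). The gripper opens to 93 mm and grips with 3 to 60 N. Pads are 15 mm wide; open, the fingers measure 128 mm over their backs; the gripper's body (75 mm by 188 mm) begins 65 mm behind the grasp point.
Start: joints at [63.965, 20.094, 94.641, -0, 65.266, -4.847], TCP at [0.199, 0.513, 0.244] pointing down, gripper open.
Joint ranges: [-157.81, 157.81], [-45, 120.19], [0.68, 151.7], [-89.99, 269.99], [4.06, 180], [-164.3, 164.3]. Speed limits (degrees/s): [127.2, 127.2, 159.86, 180, 180, 180].

### API

Orientations are given as a 3x3 rotation matrix whose columns are the frame's x, y, z axes.
In Python, from cell import status, cams, robot gives the robot as it stands.
- The arm moves only by the shell command python3 -m creep 'ROWS' [OPENING] [FORCE]. ROWS is JSON, a list of rows, each a list of 2 entries, a list of its own where there are three numbers: the shift along the tool's x, y, z in m, then the turn about the tool's z in rad. A call has 1 to 20 rows; each row is the pose to reach, as a shift and turn from the pose measured when the call began, along the tool's axes at that moment; what a row does not reach only later rows make up. A row lasts 1/12 s, in which the tool goes at most 41.7 mm and 7.16 degrees, less where a joint would pass 70% of its speed; a pose out of reach is approached as far as the arm can. A call with a gripper value outside its range is refused whole. OPENING is the closure, from -1 (fully open) to 1 (shut), set as the call begins (- or left out, the last holds). The fingers move at their own pace and stop on an object; FORCE is the grip in N (left out, the last holds). Time passes only in rows, so rows that repeat a pose let the fingers close. It gives the time, the measured TCP pose, the force and the opening at its end, in the units of the state.
- status.sense(): the state, without advancing time (a new reading comes with each control period).
- cams.snapshot(name): name is "side" or "top" or "wrist"; returns a dict with "frame" (420x560x3 uint8, blue, green, red), "depth" (420x560 float32, m along the optical axis (not along the pixel's ray), 0 where there is no reading), "camera_matrix" (3x3 intrinsics, pixels), "rvec" (rotation vector, rad) and "tvec" (3), from world to camera coordinates, as OpenCV has them. Camera axes: x right, y down, z forward; pixel columns grow to the right and rows downward; lengths in m; the calibration is good to about 2 mm. A picture is of the moment at which its call begins.
- robot.sign_off(): hands the job in, once; it reports no verdict.
Trained networks look in the newest picture that a camera, given by its name, has taken for a name from the list of things; names that differ only in an ending like _2 or _b are one class to them, and where a whole thing is asked for, a point or a joint stands for the part that bears it (a point fixed in the world has none). Each returns a list of dicts, best first, with "score" (0 to 1); they miss things now and then, are a little off and sometimes report something else, mostly with a low value. They report only what shows in the picture. A call takes as long as a camera call.
- cams.spot_in(name, camera): "location" ([x, y, z] in m, in world coordinates, good to about 4 mm: the middle of the surface that is visible of it).
- cams.pinpoint(name, camera): "location" ([x, y, z] in m, in world coordinates, good to about 4 mm: a listed point, or the origin of a listed thing).
The state is a dict: "time_s": time; "qpos": joint angles; "joint_velocities": joint speeds; "effort": joint torques, N m; "tcp_pos": TCP position; "orientation": TCP orientation; "wrist_force": force on the tool from outside, world axes, zero at the start; "wrist_torque": the same for the moment, N m; "width": finger opening in m.
Only numpy, scipy, OpenCV 4.12 (cv2) and the standard library are available. Lean on these libraries where they do the work, as an engineer would, in place of code of your own. Each camera call takes 0.05 s, during which the arm holds its last target. There are 200 camera calls.

## Working session

There is one attempt and no reset: what is moved stays moved. The work goes in short steps, Python scripts to look and compute and a shell command to move; the robot and the scene stay as the last step left them, time stands still between calls to the robot, and variables do not carry over. Pictures are saved under pics/ and viewed, about 8 in all and at most 12, crops included, and the job is handed in when it is done.

```bash
mkdir -p pics; ls
python3 - <<'E'
from cell import status,cams,robot
import cv2,numpy as np
s=status.sense();print({k:np.round(v,4).tolist() for k,v in s.items()})
ims=[]
for c in ("side","top"):
    d=cams.snapshot(c); ims.append(d["frame"]); print(c,np.round(d["rvec"],3).ravel(),np.round(d["tvec"],3).ravel(),d["camera_matrix"][0,0])
    for n in ("pivot","knob","stand","lamp_bar"):
        print(n,[(np.round(r["location"],4).tolist(),round(r["score"],2)) for r in cams.pinpoint(n,c)[:2]])
cv2.imwrite("pics/a.png",cv2.resize(np.hstack(ims),(800,300)));cv2.imwrite("pics/side.png",ims[0])
E
```

```text
pics
{'time_s': 0.0, 'qpos': [63.9634, 20.1269, 94.677, 0.0001, 65.2649, -4.8462], 'joint_velocities': [-0.0515, -0.0533, 0.022, 0.0997, -0.0408, -0.0546], 'effort': [-0.0013, -49.7327, -28.5255, 0.0699, 0.0257, -0.0001], 'tcp_pos': [0.1986, 0.5125, 0.2431], 'orientation': [[-0.9324, 0.3615, -0.0005], [0.3615, 0.9324, -0.0011], [0.0001, -0.0012, -1.0]], 'wrist_force': [0.1777, -0.7605, -0.2055], 'wrist_torque': [-0.0073, -0.0153, -0.0077], 'width': 0.0928}
side [ 0.421 -2.552  1.499] [0.454 0.242 1.449] 487.54852410314345
pivot [([0.5813, -0.0857, 0.1692], 0.79)]
knob [([0.587, -0.1179, 0.3117], 0.83)]
stand []
lamp_bar [([0.5953, -0.0812, 0.1736], 0.57)]
top [ 2.181 -2.167  0.097] [-1.000e-03  5.160e-01  1.824e+00] 472.2141823795113
pivot [([0.5837, -0.081, 0.1696], 0.87)]
knob [([0.5862, -0.1163, 0.3119], 0.53), ([0.574, -0.4915, 0.0007], 0.2)]
stand [([0.5992, -0.08, -0.0017], 0.8)]
lamp_bar [([0.5957, -0.0808, 0.1689], 0.91)]
```

View pics/a.png

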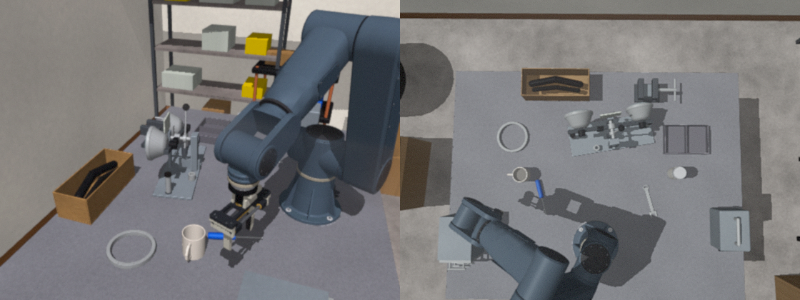

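View pics/side.png

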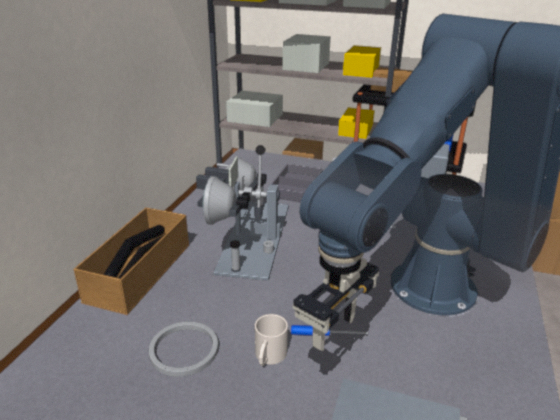

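```bash
cat > h.py <<'E'
import numpy as np,cv2
from cell import status,cams,robot
def cloud(d):
    K=d["camera_matrix"];R=cv2.Rodrigues(np.asarray(d["rvec"],float))[0];t=np.ravel(d["tvec"])
    v,u=np.nonzero(d["depth"]>0);z=d["depth"][v,u].astype(float)
    P=np.c_[(u-K[0,2])*z/K[0,0],(v-K[1,2])*z/K[1,1],z]
    return (P-t)@R
E
python3 - <<'E'
from h import *
ref={}
for c in ("top","side"):
    P=cloud(cams.snapshot(c)); ref[c]=P
    m=(abs(P[:,0]-.6)<.2)&(abs(P[:,1]+.08)<.32)
    Q=P[m]; b=Q[(Q[:,2]>.006)&(Q[:,2]<.02)]
    print(c,len(Q),len(b),"bench z",np.percentile(Q[Q[:,2]<.006,2],[5,50,95]).round(4))
    r=cv2.minAreaRect(b[:,:2].astype(np.float32)*1000);print(r)
    for lo in (.2,.22,.25):
        L=Q[Q[:,2]>lo];
        for s in (1,-1):
            A=L[(L[:,1]+.08)*s>.09]; print(lo,s,len(A),A.mean(0).round(3) if len(A) else'',A.min(0).round(3) if len(A) else'',A.max(0).round(3) if len(A) else '')
np.savez("ref.npz",**ref)
s=status.sense();print(s["time_s"])
E
```

```text
top 16517 4392 bench z [-0.0069  0.0005  0.0053]
((599.3578491210938, -80.07003784179688), (399.34564208984375, 639.4673461914062), 0.1144825741648674)
0.2 1 1083 [0.626 0.079 0.253] [0.558 0.01  0.2  ] [0.687 0.154 0.297]
0.2 -1 295 [ 0.706 -0.224  0.21 ] [ 0.669 -0.275  0.2  ] [ 0.734 -0.174  0.227]
0.22 1 973 [0.63  0.081 0.258] [0.559 0.014 0.22 ] [0.687 0.154 0.297]
0.22 -1 31 [ 0.715 -0.224  0.223] [ 0.697 -0.254  0.22 ] [ 0.723 -0.197  0.227]
0.25 1 642 [0.644 0.081 0.27 ] [0.6   0.021 0.25 ] [0.686 0.149 0.297]
0.25 -1 0   
side 14894 2750 bench z [-0.0042 -0.0008  0.0029]
((626.1536865234375, -71.30706787109375), (625.6871948242188, 317.41424560546875), 88.84357452392578)
0.2 1 1256 [0.619 0.114 0.242] [0.555 0.042 0.2  ] [0.675 0.16  0.291]
0.2 -1 57 [ 0.698 -0.22   0.207] [ 0.678 -0.266  0.201] [ 0.725 -0.196  0.219]
0.22 1 1001 [0.623 0.112 0.25 ] [0.556 0.042 0.22 ] [0.675 0.16  0.291]
0.22 -1 0   
0.25 1 498 [0.638 0.107 0.268] [0.599 0.042 0.25 ] [0.675 0.154 0.291]
0.25 -1 0   
0.6
```

```bash
python3 - <<'E'
from h import *
r=np.load("ref.npz")
for c in ("top","side"):
    d=r[c]; b=d[(d[:,2]>.0065)&(d[:,2]<.02)&(abs(d[:,0]-.6)<.2)&(abs(d[:,1]+.08)<.32)]
    g=np.zeros((100,160),np.uint8); i=((b[:,:2]-[.4,-.4])/.004).astype(int); ok=(i>=0).all(1)&(i[:,0]<100)&(i[:,1]<160); g[i[ok,0],i[ok,1]]=255
    g=cv2.morphologyEx(g,cv2.MORPH_CLOSE,np.ones((3,3)));g=cv2.morphologyEx(g,cv2.MORPH_OPEN,np.ones((7,7)))
    n,l,st,ce=cv2.connectedComponentsWithStats(g);k=1+np.argmax(st[1:,4])
    p=np.argwhere(l==k)*4.+[402,-398]; print(c,cv2.minAreaRect(p.astype(np.float32)))
    cv2.imwrite(f"pics/g_{c}.png",cv2.resize(g[::-1,::-1],None,fx=2,fy=2))
# bar axis: near side slab x, top of bar
    Q=d[(abs(d[:,0]-.6)<.2)&(abs(d[:,1]+.08)<.3)]
    for yaw in (.06,.08,.1,.12,.14):
        xs=np.array([np.cos(yaw),np.sin(yaw)]);ys=np.array([-xs[1],xs[0]])
        X=(Q[:,:2]-[.583,-.083])@xs;Y=(Q[:,:2]-[.583,-.083])@ys
        L=(Y>.09)&(Q[:,2]>.1);R=(Y<-.09)&(Q[:,2]>.1)
        print(yaw,[np.percentile(X[m],[2,10,90,98]).round(4).tolist() for m in (L,R)])
E
python3 -c "
import cv2,numpy as np
cv2.imwrite('pics/g.png',np.vstack([cv2.imread('pics/g_top.png'),cv2.imread('pics/g_side.png')]))"
```

```text
top ((546.0800170898438, 38.560020446777344), (125.57759094238281, 207.86489868164062), 10.304847717285156)
0.06 [[-0.0082, 0.0078, 0.108, 0.2195], [0.0255, 0.0436, 0.1813, 0.1991]]
0.08 [[-0.005, 0.0114, 0.1108, 0.2243], [0.0228, 0.041, 0.1764, 0.1952]]
0.1 [[-0.0023, 0.0145, 0.1139, 0.229], [0.02, 0.0379, 0.1711, 0.191]]
0.12 [[0.0004, 0.0179, 0.117, 0.2337], [0.017, 0.0346, 0.1659, 0.1871]]
0.14 [[0.0034, 0.0208, 0.1195, 0.2383], [0.014, 0.031, 0.1608, 0.183]]
side ((565.4634399414062, 19.104278564453125), (133.26397705078125, 290.161376953125), 29.60445213317871)
0.06 [[-0.0132, 0.0034, 0.2123, 0.2188], [0.0206, 0.033, 0.1216, 0.1983]]
0.08 [[-0.0104, 0.007, 0.2156, 0.2232], [0.0176, 0.0303, 0.1179, 0.1941]]
0.1 [[-0.0075, 0.011, 0.2188, 0.2285], [0.0143, 0.0279, 0.1145, 0.1898]]
0.12 [[-0.0042, 0.0151, 0.2218, 0.2336], [0.0114, 0.0253, 0.111, 0.1857]]
0.14 [[-0.0008, 0.0187, 0.2247, 0.2386], [0.0082, 0.0231, 0.1075, 0.1811]]
```

View pics/g.png

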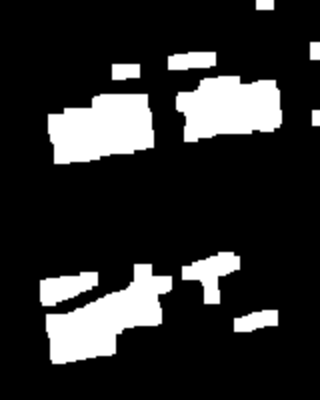

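```bash
python3 -m creep '[[[-0.04,-0.03,-0.04],0.1],[[-0.08,-0.06,-0.08],0.2],[[-0.11,-0.084,-0.1],0.3],[[-0.14,-0.107,-0.12],0.4],[[-0.17,-0.13,-0.14],0.5],[[-0.2,-0.152,-0.157],0.6],[[-0.232,-0.177,-0.157],0.7],[[-0.264,-0.2,-0.157],0.8],[[-0.297,-0.225,-0.157],0.9],[[-0.33,-0.25,-0.157],1.0],[[-0.362,-0.274,-0.157],1.05],[[-0.394,-0.298,-0.157],1.05],[[-0.426,-0.322,-0.157],1.05],[[-0.458,-0.346,-0.157],1.05],[[-0.49,-0.37,-0.157],1.05],[[-0.522,-0.395,-0.157],1.05],[[-0.553,-0.418,-0.157],1.05],[[-0.575,-0.435,-0.157],1.05],[[-0.589,-0.446,-0.157],1.05],[[-0.589,-0.446,-0.157],1.05]]' -0.3 10
python3 - <<'E'
from h import *
s=status.sense();print({k:np.round(v,4).tolist() for k,v in s.items()})
d=cams.snapshot("wrist");cv2.imwrite("pics/w1.png",d["frame"])
for n in ("knob","pivot"):print(n,[(np.round(r["location"],4).tolist(),round(r["score"],2)) for r in cams.pinpoint(n,"wrist")[:2]])
c=cams.snapshot("top");cv2.imwrite("pics/t1.png",c["frame"])
cv2.imwrite("pics/b.png",np.hstack([cv2.resize(d["frame"],(400,300)),cv2.resize(c["frame"][90:300,150:430],(400,300))]))
E
```

```text
time_s: 2.27
tcp_pos: [0.5883, -0.1204, 0.3991]
orientation: [[-0.147, 0.989, -0.001], [0.989, 0.147, -0.001], [-0.0, -0.002, -1.0]]
wrist_force: [0.5, -0.1, -0.8]
width: 0.0605
{'time_s': 2.2667, 'qpos': [-15.99, 19.7007, 73.5972, -0.0539, 86.7732, -24.4204], 'joint_velocities': [3.6968, -3.5898, 4.8664, 1.1428, 0.0372, 3.5514], 'effort': [-2.0159, -52.8873, -34.5299, -0.0012, 0.2116, -0.6481], 'tcp_pos': [0.5883, -0.1204, 0.3991], 'orientation': [[-0.1467, 0.9892, -0.0015], [0.9892, 0.1467, -0.0006], [-0.0003, -0.0015, -1.0]], 'wrist_force': [0.4804, -0.114, -0.7752], 'wrist_torque': [-0.1023, 0.0711, -0.0674], 'width': 0.0605}
knob [([0.5853, -0.1148, 0.311], 0.62), ([0.5157, -0.001, 0.0087], 0.54)]
pivot []
```

View pics/b.png

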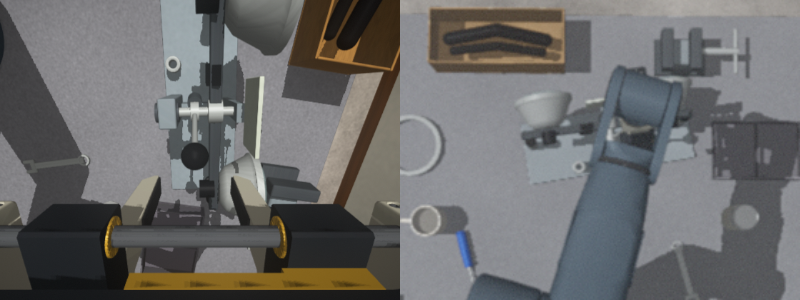

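```bash
python3 -m creep '[[[0.002,0,0.01],0],[[0.004,-0.001,0.03],0],[[0.0046,-0.0013,0.05],0],[[0.0046,-0.0013,0.068],0],[[0.0046,-0.0013,0.0816],0],[[0.0046,-0.0013,0.0816],0],[[0.0046,-0.0013,0.0816],0]]'
python3 - <<'E'
from h import *
s=status.sense();print({k:np.round(v,4).tolist() for k,v in s.items() if k in("time_s","tcp_pos","wrist_force","width")})
d=cams.snapshot("wrist");
for n in ("knob",):print(n,[(np.round(r["location"],4).tolist(),round(r["score"],2)) for r in cams.pinpoint(n,"wrist")[:2]])
P=cloud(d);yaw=.15;xs=np.array([np.cos(yaw),np.sin(yaw)]);ys=np.array([-xs[1],xs[0]])
c=cams.snapshot("side")
cv2.imwrite("pics/c.png",np.hstack([cv2.resize(d["frame"],(400,300)),cv2.resize(c["frame"][60:270,100:380],(400,300))]))
E
```

```text
time_s: 3.05
tcp_pos: [0.584, -0.1099, 0.3191]
orientation: [[-0.152, 0.988, -0.001], [0.988, 0.152, 0.0], [0.001, -0.001, -1.0]]
wrist_force: [0.3, 0.2, 0.3]
width: 0.0604
{'time_s': 3.05, 'tcp_pos': [0.584, -0.1099, 0.3191], 'wrist_force': [0.3116, 0.1774, 0.2621], 'width': 0.0604}
knob [([0.5879, -0.1175, 0.3118], 0.57)]
```

View pics/c.png

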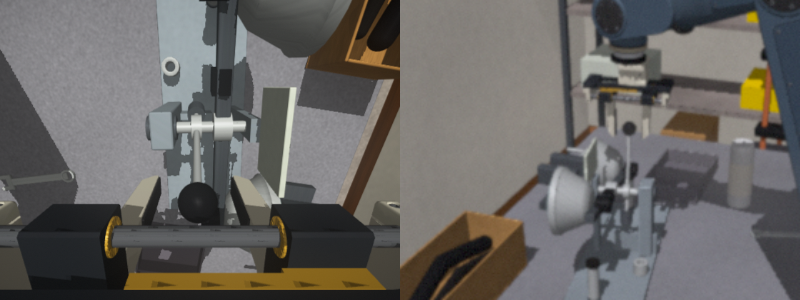

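```bash
python3 -c "
from h import *
print(status.sense()['tcp_pos'])"; python3 -m creep '[[[-0.003,0.001,0.001],0],[[-0.006,0.0016,0.0015],0],[[-0.006,0.0016,0.0015],0]]'; python3 -m creep '[[[0,0,0],0],[[0,0,0],0],[[0,0,0],0],[[0,0,0],0],[[0,0,0],0]]' 1 15
```

```text
[ 0.58469831 -0.11049305  0.32039447]
time_s: 3.45
tcp_pos: [0.5874, -0.1167, 0.3192]
orientation: [[-0.151, 0.989, 0.002], [0.989, 0.151, -0.001], [-0.001, 0.002, -1.0]]
wrist_force: [-0.3, 0.2, 0.5]
width: 0.0605
time_s: 3.87
tcp_pos: [0.5876, -0.1166, 0.3192]
orientation: [[-0.151, 0.989, 0.003], [0.989, 0.151, -0.0], [-0.001, 0.003, -1.0]]
wrist_force: [3.9, 1.7, -0.3]
width: 0.0319
```

```bash
cat > est.py <<'E'
# usage: est.py ROWS_U(comma list or -) n_next mode(hold|lower|rest) [cams]
import sys,json,os
from h import *
from scipy.optimize import least_squares
R=.145;YAW=.151;U0=.22;LAG=.07;RATE=.12
xs=np.array([np.cos(YAW),np.sin(YAW),0]);ys=np.array([-xs[1],xs[0],0]);ez=np.array([0,0,1.])
piv=np.array([.5825,-.084,.170])
L=json.load(open("log.json")) if os.path.exists("log.json") else dict(t=[],u=[],qt=[],q=[],p=[1,.035],T0=None)
def sense():
    s=status.sense();p=np.array(s["tcp_pos"])
    if L["T0"] is None:L["T0"]=p.tolist()
    k=p-np.array(L["T0"])+R*(-ys*np.sin(U0)+ez*np.cos(U0))
    return s,float(np.arctan2(-k@ys,k@ez)),float(np.hypot(k@ys,k@ez)-R)
def tcp(u):return np.array(L["T0"])+R*(-ys*(np.sin(u)-np.sin(U0))+ez*(np.cos(u)-np.cos(U0)))
ref=np.load("ref.npz");G=np.arange(-.3,.3,.004)
def meas(cam):
    d=cams.snapshot(cam);Q=(ref[cam]-piv)@np.c_[xs,ys,ez]
    m=(abs(Q[:,1])>.085)&(abs(Q[:,1])<.25)&(Q[:,0]>-.04)&(Q[:,0]<.14)&(Q[:,2]>-.1)&(Q[:,2]<.15);Q=Q[m]
    K=d["camera_matrix"];rv=np.asarray(d["rvec"],float);t=np.asarray(d["tvec"],float);Rm=cv2.Rodrigues(rv)[0]
    c=[]
    for g in G:
        a=g-.22;P=np.c_[Q[:,0],Q[:,1]*np.cos(a)-Q[:,2]*np.sin(a),Q[:,1]*np.sin(a)+Q[:,2]*np.cos(a)]@np.c_[xs,ys,ez].T+piv
        Z=P@Rm.T+t.ravel();px=(Z@K.T);px=np.rint(px[:,:2]/px[:,2:]).astype(int)
        ok=(px>=0).all(1)&(px[:,0]<560)&(px[:,1]<420);D=d["depth"][px[ok,1],px[ok,0]]
        e=np.where(D>0,abs(D-Z[ok,2]),.02);c.append(np.minimum(e,.02).__pow__(2).mean()*1e6)
    i=int(np.argmin(c));j=slice(max(i-6,0),i+7);f=np.polyfit(G[j],np.array(c)[j],2)
    return float(-f[1]/2/f[0]),c[i],float(np.sum(np.array(c)[i]<400))
def sim(s,b,q,v,tt,uf,rest=True):
    out=[];t=tt[0];I=.102*s;h=1/60
    for T in tt:
        while t<T-1e-9:
            dt=min(h,T-t);a=(.39*s*q-.22*(q-uf(t+dt/2))-b)/I;q+=v*dt+a*dt*dt/2;v+=a*dt;t+=dt
            if rest and abs(q)>.22: q=np.sign(q)*.22;v=0.
        out.append((q,v))
    return np.array(out)
rows=[] if sys.argv[1]=="-" else [float(x) for x in sys.argv[1].split(",")]
n=int(sys.argv[2]);mode=sys.argv[3];cs=(sys.argv[4] if len(sys.argv)>4 else "top,side").split(",")
s,u,dr=sense();t=s["time_s"];ends=[round(u,3)]
for i,r in enumerate(rows):
    tk=t-(len(rows)-i-1)/12+LAG
    if tk<t-.005:L["t"].append(tk);L["u"].append(r)
L["t"].append(t);L["u"].append(u);ms=[]
for c in cs:
    s,u,dr=sense();q,cm,_=meas(c);L["qt"].append(s["time_s"]);L["q"].append(q);ms.append((c,round(q,4),round(cm,1)))
    s,u,dr=sense();L["t"].append(s["time_s"]);L["u"].append(u);ends.append(round(u,3))
now=s["time_s"];print("t %.2f"%now,ms,"u",ends,"dr_mm %.1f"%(dr*1e3),"F",np.round(s["wrist_force"],1),"w",round(s["width"],4))
if mode!="rest":
    W=3.0;qt=np.array(L["qt"]);q=np.array(L["q"]);m=qt>now-W;qt,q=qt[m],q[m]
    uf=lambda x:np.interp(x,L["t"],L["u"])
    fit=lambda p:sim(p[0],p[1],p[2],p[3],np.r_[qt,now],uf)
    res=lambda p:np.r_[(fit(p)[:-1,0]-q)/.004,(p[0]-1)/.1,(p[1]-.035)/.02,p[3]/.3]
    best=min((least_squares(res,[L["p"][0],L["p"][1],q[0],v0],bounds=([.8,-.02,-.25,-.6],[1.25,.09,.23,.6]),diff_step=1e-4) for v0 in(0,-.1,.1)),key=lambda r:r.cost)
    p=best.x;L["p"]=p[:2].tolist();qn,vn=fit(p)[-1]
    print("s %.3f b %.4f q %.4f v %.4f resid"%(p[0],p[1],qn,vn),(best.fun[:len(q)]*.004).round(4)[-6:],"ueq %.3f"%(p[1]/.22))
    M=5;tt=now+np.arange(0,M*n+1)/12;vr=-.09
    def useq(U):
        o=[];c=u
        for x in U:
            for _ in range(n):c+=np.clip(x-c,-RATE,RATE);o.append(c)
        return np.array(o)
    def traj(U):
        o=useq(U);return sim(p[0],p[1],qn,vn,tt,lambda x:np.interp(x,np.r_[now,tt[1:]+LAG],np.r_[u,o]),False)
    def cost(U):
        T=traj(U)[1:]
        if mode=="lower":return np.r_[(T[:,1]-vr)/.05,np.diff(np.r_[u,U])/.4]
        return np.r_[T[:,0]/.04,T[:,1]/.12,np.diff(np.r_[u,U])/.5,T[-1]/.02]
    r=least_squares(cost,np.full(M,p[1]/.22),bounds=(-.6,.75),diff_step=1e-3);U=r.x;T=traj(U)
    print("plan U",U.round(3),"q",T[::n,0].round(3),"v",T[::n,1].round(3))
    o=useq(U)[:n];Rt=np.array(s["orientation"]);p0=np.array(s["tcp_pos"])
    for x in o:print("u %.3f"%x,((tcp(x)-p0)@Rt).round(4).tolist())
if mode=="rest":
    Rt=np.array(s["orientation"]);p0=np.array(s["tcp_pos"])
    for x in [float(a) for a in sys.argv[5].split(",")] if len(sys.argv)>5 else []:print("u %.3f"%x,((tcp(x)-p0)@Rt).round(4).tolist())
json.dump(L,open("log.json","w"))
E
python3 est.py - 3 rest top,side .1,0,-.1,-.2,-.3
```

```text
t 3.97 [('top', 0.2192, np.float64(125.9)), ('side', 0.2195, np.float64(25.1))] u [0.22, 0.22, 0.22] dr_mm 0.0 F [ 3.8 -0.3 -0.3] w 0.0309
u 0.100 [0.0171, -0.0002, -0.0028]
u 0.000 [0.0316, -0.0002, -0.0035]
u -0.100 [0.0461, -0.0002, -0.0028]
u -0.200 [0.0604, -0.0002, -0.0006]
u -0.300 [0.0745, -0.0002, 0.0029]
```

```bash
python3 -m creep '[[[0.0103,0,-0.0019],0],[[0.0207,0,-0.003],0],[[0.0316,0,-0.0035],0]]'; python3 est.py .15,.075,0 3 rest top,side 0,-.05,-.1,-.15,-.2
```

```text
time_s: 4.22
tcp_pos: [0.5829, -0.0843, 0.3232]
orientation: [[-0.151, 0.989, 0.004], [0.989, 0.151, -0.001], [-0.001, 0.004, -1.0]]
wrist_force: [1.6, -0.8, 0.3]
width: 0.031
t 4.32 [('top', 0.2184, np.float64(70.6)), ('side', 0.2165, np.float64(26.7))] u [-0.007, -0.019, -0.013] dr_mm 0.4 F [ 1.  -0.5  1. ] w 0.0311
u 0.000 [-0.0019, -0.0003, 0.0004]
u -0.050 [0.0054, -0.0003, 0.0006]
u -0.100 [0.0126, -0.0002, 0.0011]
u -0.150 [0.0198, -0.0002, 0.002]
u -0.200 [0.0269, -0.0002, 0.0033]
```

```bash
python3 -m creep '[[[0.003,0,0.0005],0],[[0.0054,0,0.0006],0],[[0.0054,0,0.0006],0]]'; python3 est.py=.1 2>/dev/null; python3 est.py " -.03,-.05,-.05" 4 hold top,side
```

```text
time_s: 4.57
tcp_pos: [0.582, -0.0778, 0.3229]
orientation: [[-0.153, 0.988, 0.004], [0.988, 0.153, -0.0], [-0.001, 0.004, -1.0]]
wrist_force: [-0.3, -1.4, 5.5]
width: 0.0311
t 4.67 [('top', 0.2063, np.float64(68.3)), ('side', 0.2012, np.float64(29.6))] u [-0.053, -0.051, -0.05] dr_mm 0.4 F [ 1.1 -0.7  6. ] w 0.0312
s 0.959 b 0.0506 q 0.1964 v -0.1145 resid [-0.      0.      0.0016  0.0032 -0.      0.0006] ueq 0.230
plan U [-0.012  0.464  0.402  0.237  0.245] q [0.196 0.142 0.062 0.014 0.005 0.003] v [-0.115 -0.212 -0.226 -0.071 -0.011 -0.   ]
u -0.012 [-0.0056, -0.0003, 0.0002]
u -0.012 [-0.0056, -0.0003, 0.0002]
u -0.012 [-0.0056, -0.0003, 0.0002]
u -0.012 [-0.0056, -0.0003, 0.0002]
```

```bash
python3 -m creep '[[[-0.006,0,0.0002],0],[[-0.008,0,0.0002],0],[[-0.008,0,0.0002],0]]'; python3 est.py " -.01,.004,.004" 4 hold top,side
```

```text
time_s: 4.92
tcp_pos: [0.5834, -0.0867, 0.323]
orientation: [[-0.152, 0.988, 0.005], [0.988, 0.152, -0.001], [-0.001, 0.005, -1.0]]
wrist_force: [1.8, 0.3, 6.0]
width: 0.0313
t 5.02 [('top', 0.1716, np.float64(91.8)), ('side', 0.1691, np.float64(35.9))] u [0.009, 0.008, 0.008] dr_mm 0.3 F [ 0.4 -1.4  4.7] w 0.0306
s 0.974 b 0.0480 q 0.1585 v -0.1569 resid [-0.0039 -0.0016  0.0016  0.0037  0.0016 -0.003 ] ueq 0.218
plan U [0.095 0.41  0.304 0.226 0.234] q [0.159 0.1   0.037 0.01  0.004 0.002] v [-0.157 -0.192 -0.141 -0.04  -0.011 -0.   ]
u 0.095 [-0.0127, -0.0004, 0.001]
u 0.095 [-0.0127, -0.0004, 0.001]
u 0.095 [-0.0127, -0.0004, 0.001]
u 0.095 [-0.0127, -0.0004, 0.001]
```

```bash
python3 -m creep '[[[-0.01,0,0.0005],0],[[-0.0127,0,0.001],0],[[-0.0127,0,0.001],0],[[-0.0127,0,0.001],0]]'; python3 est.py ".08,.095,.095,.095" 4 hold top,side
```

```text
time_s: 5.35
tcp_pos: [0.5854, -0.0994, 0.322]
orientation: [[-0.152, 0.988, 0.005], [0.988, 0.152, -0.001], [-0.001, 0.005, -1.0]]
wrist_force: [1.1, 0.8, 5.0]
width: 0.0311
t 5.45 [('top', 0.1187, np.float64(106.2)), ('side', 0.1193, np.float64(47.6))] u [0.099, 0.097, 0.096] dr_mm 0.0 F [1.7 0.  4.4] w 0.0309
s 0.987 b 0.0446 q 0.1064 v -0.1459 resid [-0.0004  0.0023  0.0062  0.0031  0.0021 -0.0056] ueq 0.203
plan U [0.17  0.315 0.24  0.209 0.213] q [0.106 0.059 0.02  0.007 0.002 0.001] v [-0.146 -0.137 -0.074 -0.022 -0.008 -0.   ]
u 0.170 [-0.0106, -0.0005, 0.0015]
u 0.170 [-0.0106, -0.0005, 0.0015]
u 0.170 [-0.0106, -0.0005, 0.0015]
u 0.170 [-0.0106, -0.0005, 0.0015]
```

```bash
python3 -m creep '[[[-0.008,0,0.001],0],[[-0.0106,0,0.0015],0],[[-0.0106,0,0.0015],0],[[-0.0106,0,0.0015],0]]'; python3 est.py ".15,.17,.17,.17" 4 hold top,side
```

```text
time_s: 5.78
tcp_pos: [0.587, -0.1098, 0.3204]
orientation: [[-0.152, 0.988, 0.005], [0.988, 0.152, -0.0], [-0.001, 0.005, -1.0]]
wrist_force: [2.5, 1.3, 2.7]
width: 0.0309
t 5.88 [('top', 0.0811, np.float64(125.9)), ('side', 0.0822, np.float64(52.5))] u [0.172, 0.171, 0.17] dr_mm -0.2 F [ 1.6 -0.1  3. ] w 0.031
s 0.800 b 0.0271 q 0.0760 v -0.0380 resid [ 0.0084  0.0048  0.0051 -0.0016 -0.0002 -0.004 ] ueq 0.123
plan U [-0.031  0.209  0.168  0.13   0.134] q [0.076 0.062 0.026 0.008 0.003 0.001] v [-0.038 -0.083 -0.087 -0.028 -0.009 -0.   ]
u 0.050 [0.0173, -0.0004, -0.0021]
u -0.031 [0.0289, -0.0004, -0.0022]
u -0.031 [0.0289, -0.0004, -0.0022]
u -0.031 [0.0289, -0.0004, -0.0022]
```

```bash
sed -i 's/m=qt>now-W;/m=qt>max(now-W,4.55);/; s/^for c in cs:/for c in ([] if cs==["-"] else cs):/; s/L\["p"\]\[0\],L\["p"\]\[1\],q\[0\]/1,.037,q[0]/' est.py; python3 est.py - 4 hold -
```

```text
t 5.88 [] u [0.17] dr_mm -0.2 F [ 1.6 -0.1  3. ] w 0.031
s 0.985 b 0.0357 q 0.0777 v -0.0464 resid [ 0.0007 -0.0024  0.0035 -0.0025  0.002  -0.0019] ueq 0.162
plan U [0.001 0.241 0.218 0.171 0.173] q [0.078 0.06  0.026 0.008 0.003 0.001] v [-0.046 -0.085 -0.084 -0.029 -0.009 -0.   ]
u 0.050 [0.0173, -0.0004, -0.0021]
u 0.001 [0.0244, -0.0004, -0.0023]
u 0.001 [0.0244, -0.0004, -0.0023]
u 0.001 [0.0244, -0.0004, -0.0023]
```

Matches my hand check (b≈0.037). Continue.

```bash
python3 -m creep '[[[0.0173,0,-0.002],0],[[0.0235,0,-0.0022],0],[[0.0235,0,-0.0022],0],[[0.0235,0,-0.0022],0]]'; python3 est.py ".05,.007,.007,.007" 4 hold top,side
```

```text
time_s: 6.22
tcp_pos: [0.5833, -0.0862, 0.3228]
orientation: [[-0.153, 0.988, 0.005], [0.988, 0.153, -0.001], [-0.002, 0.005, -1.0]]
wrist_force: [0.4, -0.7, 5.9]
width: 0.0308
t 6.32 [('top', 0.0443, np.float64(92.1)), ('side', 0.0404, np.float64(58.7))] u [0.006, 0.008, 0.01] dr_mm 0.1 F [ 0.1 -0.2  5.5] w 0.0311
s 1.045 b 0.0408 q 0.0333 v -0.1470 resid [ 0.0049 -0.0011 -0.0002 -0.0051  0.0022 -0.0001] ueq 0.186
plan U [0.49  0.455 0.179 0.096 0.163] q [ 0.033 -0.023 -0.046 -0.025 -0.004 -0.001] v [-0.147 -0.152  0.011  0.081  0.031 -0.001]
u 0.130 [-0.0173, -0.0004, 0.0013]
u 0.250 [-0.0344, -0.0005, 0.0046]
u 0.370 [-0.051, -0.0006, 0.0099]
u 0.490 [-0.0668, -0.0006, 0.0172]
```

```bash
sed -i 's/RATE=.12/RATE=.2/' est.py; python3 -m creep '[[[-0.0275,0,0.003],0],[[-0.054,0,0.011],0],[[-0.0668,0,0.0172],0],[[-0.0668,0,0.0172],0]]'; python3 est.py ".20,.39,.49,.49" 3 hold top,side
```

```text
time_s: 6.65
tcp_pos: [0.5939, -0.1555, 0.3042]
orientation: [[-0.15, 0.989, 0.005], [0.989, 0.15, -0.001], [-0.002, 0.004, -1.0]]
wrist_force: [3.4, 0.2, 2.8]
width: 0.0312
t 6.75 [('top', -0.0146, np.float64(190.7)), ('side', -0.0095, np.float64(66.7))] u [0.512, 0.502, 0.495] dr_mm 0.1 F [ 2.7 -0.7  2.4] w 0.031
s 1.008 b 0.0386 q -0.0154 v -0.0111 resid [-0.0009 -0.0056  0.0036  0.0016  0.0037 -0.0045] ueq 0.176
plan U [0.095 0.089 0.171 0.186 0.184] q [-0.015 -0.005  0.004  0.003  0.001  0.   ] v [-0.011  0.057  0.012 -0.008 -0.005 -0.   ]
u 0.295 [0.0267, -0.0006, -0.0111]
u 0.095 [0.0551, -0.0006, -0.0168]
u 0.095 [0.0551, -0.0006, -0.0168]
```

```bash
python3 -m creep '[[[0.0267,0,-0.0111],0],[[0.0545,0,-0.0168],0],[[0.0545,0,-0.0168],0]]'; python3 est.py ".295,.10,.10" 4 hold top,side
```

```text
time_s: 7.0
tcp_pos: [0.5849, -0.0958, 0.3228]
orientation: [[-0.153, 0.988, 0.005], [0.988, 0.153, 0.001], [-0.0, 0.005, -1.0]]
wrist_force: [1.3, -0.2, 1.8]
width: 0.0313
t 7.10 [('top', -0.002, np.float64(110.6)), ('side', 0.0027, np.float64(62.2))] u [0.073, 0.085, 0.093] dr_mm 0.4 F [ 2.  -0.1  3.2] w 0.0311
s 0.985 b 0.0377 q 0.0045 v 0.0509 resid [ 0.0034  0.0014  0.0041 -0.0038  0.0005 -0.001 ] ueq 0.171
plan U [0.073 0.206 0.177 0.171 0.173] q [0.004 0.011 0.003 0.001 0.    0.   ] v [ 0.051 -0.012 -0.015 -0.003 -0.001 -0.   ]
u 0.073 [0.0029, -0.0006, 0.0002]
u 0.073 [0.0029, -0.0006, 0.0002]
u 0.073 [0.0029, -0.0006, 0.0002]
u 0.073 [0.0029, -0.0006, 0.0002]
```

```bash
python3 -m creep '[[[0.0028,0,0.0002],0],[[0.0028,0,0.0002],0],[[0.0028,0,0.0002],0],[[0.0028,0,0.0002],0]]'; python3 est.py ".073,.073,.073,.073" 5 hold top,side
```

```text
time_s: 7.43
tcp_pos: [0.5851, -0.0966, 0.3227]
orientation: [[-0.152, 0.988, 0.006], [0.988, 0.152, -0.002], [-0.002, 0.006, -1.0]]
wrist_force: [1.7, 0.3, 6.2]
width: 0.0312
t 7.53 [('top', -0.0187, np.float64(113.4)), ('side', -0.0179, np.float64(66.3))] u [0.079, 0.079, 0.079] dr_mm 0.4 F [ 1.3 -0.8  5.3] w 0.0311
s 1.077 b 0.0411 q -0.0213 v -0.0892 resid [ 0.0064 -0.0022 -0.0058 -0.009   0.0051  0.0007] ueq 0.187
plan U [0.51  0.11  0.153 0.186 0.183] q [-0.021 -0.048 -0.017 -0.004 -0.001 -0.   ] v [-0.089  0.025  0.058  0.014  0.003  0.   ]
u 0.279 [-0.0284, -0.0007, 0.0056]
u 0.479 [-0.0553, -0.0008, 0.0164]
u 0.510 [-0.0593, -0.0008, 0.0186]
u 0.510 [-0.0593, -0.0008, 0.0186]
u 0.510 [-0.0593, -0.0008, 0.0186]
```

```bash
cat > lagfit.py <<'E'
import json,numpy as np
from scipy.optimize import least_squares
L=json.load(open("log.json"));qt=np.array(L["qt"]);q=np.array(L["q"]);t=np.array(L["t"]);u=np.array(L["u"])
n=np.arange(len(t));x=t*60  # sensed times fall on multiples of 1/60; row knots are shifted by .07
sens=np.abs(x-np.rint(x))<.05
print(sens.sum(),len(t))
def sim(p,tt,uf):
    s,b,q,v=p[:4];o=[];T=tt[0];k=.22
    for e in tt:
        while T<e-1e-9:
            dt=min(1/60,e-T);a=(.39*s*q-k*(q-uf(T+dt/2))-b)/(.102*s);q+=v*dt+a*dt*dt/2;v+=a*dt;T+=dt
        o.append(q)
    return np.array(o)
m=qt>4.55
for lag in(-.04,-.02,0,.02,.04,.07):
    tk=np.where(sens,t,t-.07+lag);o=np.argsort(tk,kind="stable");uf=lambda z:np.interp(z,tk[o],u[o])
    for cam in ("both","top","side"):
        i=np.flatnonzero(m);i=i if cam=="both" else i[0 if cam=="top" else 1::2]
        r=least_squares(lambda p:np.r_[(sim(p,qt[i],uf)-q[i])/.003,(p[0]-1)/.1,(p[1]-.035)/.02],[1,.037,q[i[0]],-.1],bounds=([.8,0,-.3,-.5],[1.3,.1,.3,.5]))
        print(lag,cam,"cost %.1f"%r.cost,r.x.round(4),(r.fun[:len(i)]*3).round(1))
E
python3 lagfit.py
```

```text
31 54
-0.04 both cost 5.2 [ 1.0419  0.0422  0.2058 -0.0757] [-0.5  0.7  0.6 -2.4  4.4 -1.5  1.8 -2.7  1.3 -2.   3.6 -2.3  0.8 -3.2
  3.4 -2.1]
-0.04 top cost 0.9 [ 1.0493  0.0418  0.2061 -0.0819] [-0.2 -0.6  2.3 -0.7 -1.2  1.4 -1.7  0.6]
-0.04 side cost 0.3 [ 1.0303  0.0425  0.2014 -0.0755] [ 0.3 -1.   0.9 -0.   0.5 -0.3 -0.9  0.5]
-0.02 both cost 5.8 [ 1.05    0.0421  0.2059 -0.0769] [-0.4  0.8  0.6 -2.5  4.2 -1.7  1.4 -3.   2.3 -0.7  3.9 -2.6 -0.3 -4.2
  3.8 -1.6]
-0.02 top cost 1.2 [ 1.056   0.0416  0.2062 -0.0827] [-0.1 -0.7  2.1 -1.  -0.2  1.5 -2.8  1.1]
-0.02 side cost 0.7 [ 1.0391  0.0424  0.2015 -0.0764] [ 0.4 -1.1  0.7 -0.4  1.8 -0.5 -1.9  0.9]
0 both cost 7.0 [ 1.0575  0.0419  0.206  -0.0781] [-0.3  0.8  0.5 -2.6  4.1 -1.8  1.1 -3.4  3.2  0.5  4.2 -2.7 -1.4 -5.2
  4.1 -1.1]
0 top cost 1.8 [ 1.0621  0.0414  0.2063 -0.0835] [-0.1 -0.7  2.  -1.3  0.7  1.8 -3.9  1.5]
0 side cost 1.4 [ 1.0473  0.0423  0.2016 -0.0774] [ 0.5 -1.1  0.5 -0.7  3.  -0.6 -2.9  1.3]
0.02 both cost 8.8 [ 1.0646  0.0417  0.2061 -0.0792] [-0.2  0.9  0.4 -2.7  3.9 -2.   0.8 -3.7  4.   1.5  4.7 -2.7 -2.6 -6.
[... 153 characters left out ...]
0.0783] [ 0.5 -1.2  0.4 -1.   4.1 -0.5 -4.   1.7]
0.04 both cost 11.1 [ 1.0713  0.0415  0.2062 -0.0804] [-0.1  0.9  0.3 -2.7  3.8 -2.1  0.5 -4.   4.6  2.5  5.3 -2.5 -3.8 -7.3
  4.6 -0.1]
0.04 top cost 3.9 [ 1.073   0.041   0.2064 -0.0851] [ 0.  -0.8  1.8 -1.9  2.1  2.8 -6.3  2.3]
0.04 side cost 3.6 [ 1.0623  0.042   0.2018 -0.0793] [ 0.6 -1.3  0.2 -1.3  5.  -0.3 -5.   2.1]
0.07 both cost 15.7 [ 1.0806  0.0412  0.2064 -0.0821] [ 0.1  1.   0.2 -2.8  3.6 -2.3  0.1 -4.5  5.4  3.6  6.6 -2.  -5.7 -9.
  5.   0.6]
0.07 top cost 6.3 [ 1.0803  0.0406  0.2064 -0.0863] [ 0.1 -0.9  1.6 -2.3  2.8  3.9 -8.2  2.8]
0.07 side cost 5.7 [ 1.0724  0.0417  0.2019 -0.0806] [ 0.7 -1.4  0.  -1.8  6.2  0.2 -6.7  2.7]
```

```bash
python3 - <<'E'
import json,numpy as np
L=json.load(open("log.json"));t=np.array(L["t"]);s=abs(t*60-np.rint(t*60))<.05
t=np.where(s,t,t-.11);o=np.argsort(t,kind="stable");L["t"]=t[o].tolist();L["u"]=np.array(L["u"])[o].tolist();json.dump(L,open("log.json","w"))
E
sed -i 's/LAG=.07/LAG=-.04/;s/W=3.0/W=4.0/;s/now,tt\[1:\]+LAG\],np.r_\[u,o\]/now,tt[1:]+LAG],np.r_[u,o]/' est.py; python3 est.py - 4 hold -;python3 est.py - 3 hold -
```

```text
t 7.53 [] u [0.079] dr_mm 0.4 F [ 1.3 -0.8  5.3] w 0.0311
s 1.040 b 0.0422 q -0.0252 v -0.1135 resid [ 0.0035 -0.0024  0.0008 -0.0033  0.0035 -0.002 ] ueq 0.192
plan U [0.585 0.185 0.125 0.181 0.185] q [-0.025 -0.043 -0.019 -0.005 -0.002 -0.001] v [-0.113  0.051  0.067  0.017  0.006  0.   ]
u 0.279 [-0.0284, -0.0007, 0.0056]
u 0.479 [-0.0553, -0.0008, 0.0164]
u 0.585 [-0.0685, -0.0008, 0.0242]
u 0.585 [-0.0685, -0.0008, 0.0242]
t 7.53 [] u [0.079] dr_mm 0.4 F [ 1.3 -0.8  5.3] w 0.0311
s 1.040 b 0.0422 q -0.0252 v -0.1135 resid [ 0.0035 -0.0024  0.0008 -0.0033  0.0035 -0.002 ] ueq 0.192
plan U [0.678 0.327 0.127 0.142 0.161] q [-0.025 -0.045 -0.03  -0.013 -0.005 -0.003] v [-0.113  0.005  0.086  0.048  0.018  0.   ]
u 0.279 [-0.0284, -0.0007, 0.0056]
u 0.479 [-0.0553, -0.0008, 0.0164]
u 0.678 [-0.0794, -0.0009, 0.0323]
```

```bash
python3 -m creep '[[[-0.0355,-0.0006,0.0082],0],[[-0.0618,-0.0008,0.0202],0],[[-0.0618,-0.0008,0.0202],0],[[-0.0618,-0.0008,0.0202],0]]'; python3 est.py ".33,.53,.53,.53" 4 hold top,side
```

```text
time_s: 7.87
tcp_pos: [0.5942, -0.1601, 0.3021]
orientation: [[-0.149, 0.989, 0.007], [0.989, 0.149, -0.002], [-0.003, 0.006, -1.0]]
wrist_force: [3.6, 0.3, 4.1]
width: 0.0312
t 7.97 [('top', -0.047, np.float64(196.9)), ('side', -0.036, np.float64(69.5))] u [0.546, 0.541, 0.538] dr_mm 0.5 F [ 4.1 -2.   5. ] w 0.031
s 1.042 b 0.0423 q -0.0344 v 0.1149 resid [ 0.0007 -0.0034  0.0029 -0.0027  0.0044 -0.0033] ueq 0.192
plan U [-0.062  0.085  0.223  0.195  0.193] q [-0.034  0.003  0.006  0.001  0.     0.   ] v [ 0.115  0.048 -0.023 -0.004 -0.001  0.   ]
u 0.338 [0.0265, -0.0001, -0.0119]
u 0.138 [0.0546, -0.0, -0.0188]
u -0.062 [0.0835, -0.0, -0.02]
u -0.062 [0.0835, -0.0, -0.02]
```

```bash
python3 -m creep '[[[0.0332,0,-0.0139],0],[[0.0703,0,-0.0201],0],[[0.0725,0,-0.0202],0],[[0.0725,0,-0.0202],0]]'; python3 est.py ".29,.03,.015,.015" 4 hold top,side
```

```text
time_s: 8.3
tcp_pos: [0.5831, -0.0859, 0.3235]
orientation: [[-0.153, 0.988, 0.008], [0.988, 0.153, -0.002], [-0.004, 0.008, -1.0]]
wrist_force: [1.9, -0.0, 7.9]
width: 0.0314
t 8.40 [('top', -0.0031, np.float64(92.6)), ('side', 0.0043, np.float64(63.2))] u [0.004, 0.011, 0.014] dr_mm 0.8 F [ 0.9 -0.2  7.3] w 0.031
s 1.041 b 0.0422 q 0.0024 v 0.0083 resid [ 0.0028 -0.0027  0.0045 -0.0032  0.0028 -0.0027] ueq 0.192
plan U [0.177 0.202 0.192 0.192 0.192] q [0.002 0.001 0.    0.    0.    0.   ] v [ 0.008 -0.007 -0.001 -0.    -0.    -0.   ]
u 0.177 [-0.0235, -0.0002, 0.0031]
u 0.177 [-0.0235, -0.0002, 0.0031]
u 0.177 [-0.0235, -0.0002, 0.0031]
u 0.177 [-0.0235, -0.0002, 0.0031]
```

```bash
python3 -m creep '[[[-0.0235,0,0.0031],0],[[-0.0235,0,0.0031],0],[[-0.0235,0,0.0031],0],[[-0.0235,0,0.0031],0],[[-0.0245,0,0.0033],0]]'; python3 est.py ".177,.177,.177,.177,.184" 5 hold top,side
```

```text
time_s: 8.82
tcp_pos: [0.5872, -0.1126, 0.3206]
orientation: [[-0.151, 0.989, 0.009], [0.989, 0.151, -0.003], [-0.005, 0.008, -1.0]]
wrist_force: [2.7, -0.6, 5.9]
width: 0.0309
t 8.92 [('top', -0.008, np.float64(134.2)), ('side', -0.0044, np.float64(66.1))] u [0.191, 0.192, 0.191] dr_mm 0.5 F [ 2.5 -0.7  5.1] w 0.0309
s 1.052 b 0.0424 q -0.0064 v -0.0185 resid [ 0.0042 -0.0036  0.0007 -0.0051  0.0034 -0.001 ] ueq 0.193
plan U [0.25  0.172 0.191 0.193 0.192] q [-0.006 -0.006 -0.001 -0.    -0.    -0.   ] v [-0.018  0.021  0.003  0.001  0.     0.   ]
u 0.250 [-0.0083, -0.0003, 0.0024]
u 0.250 [-0.0083, -0.0003, 0.0024]
u 0.250 [-0.0083, -0.0003, 0.0024]
u 0.250 [-0.0083, -0.0003, 0.0024]
u 0.250 [-0.0083, -0.0003, 0.0024]
```

```bash
python3 -m creep '[[[-0.0083,0,0.0022],0],[[-0.0083,0,0.0022],0],[[-0.0083,0,0.0022],0],[[-0.0083,0,0.0022],0],[[-0.0083,0,0.0022],0],[[0,0,0],0],[[0.001,0,0],0]]'; python3 est.py ".25,.25,.25,.25,.25,.19,.185" 5 hold top,side
```

```text
time_s: 9.5
tcp_pos: [0.5871, -0.111, 0.3208]
orientation: [[-0.151, 0.988, 0.009], [0.988, 0.151, -0.003], [-0.005, 0.009, -1.0]]
wrist_force: [1.1, -1.3, 6.6]
width: 0.0311
t 9.60 [('top', -0.0103, np.float64(132.0)), ('side', -0.0046, np.float64(66.5))] u [0.18, 0.181, 0.183] dr_mm 0.5 F [ 2.6 -1.1  5. ] w 0.031
s 1.002 b 0.0430 q -0.0065 v 0.0065 resid [ 0.0013 -0.0045  0.0028 -0.0019  0.003  -0.0023] ueq 0.195
plan U [0.205 0.187 0.194 0.195 0.195] q [-0.006 -0.003 -0.001 -0.    -0.    -0.   ] v [0.006 0.01  0.002 0.001 0.    0.   ]
u 0.205 [-0.0031, -0.0004, 0.0011]
u 0.205 [-0.0031, -0.0004, 0.0011]
u 0.205 [-0.0031, -0.0004, 0.0011]
u 0.205 [-0.0031, -0.0004, 0.0011]
u 0.205 [-0.0031, -0.0004, 0.0011]
```

```bash
python3 -m creep '[[[-0.0031,0,0.0008],0],[[-0.0031,0,0.0008],0],[[-0.0031,0,0.0008],0],[[-0.0031,0,0.0008],0],[[-0.0031,0,0.0008],0],[[-0.001,0,0.0004],0],[[-0.001,0,0.0004],0]]'; python3 est.py ".205,.205,.205,.205,.205,.19,.19" 5 hold top,side
```

```text
time_s: 10.18
tcp_pos: [0.5873, -0.1126, 0.3205]
orientation: [[-0.152, 0.988, 0.01], [0.988, 0.152, -0.004], [-0.006, 0.009, -1.0]]
wrist_force: [1.2, -0.8, 5.3]
width: 0.0312
t 10.28 [('top', -0.0096, np.float64(134.2)), ('side', -0.0063, np.float64(66.7))] u [0.191, 0.192, 0.192] dr_mm 0.5 F [ 1.7 -0.8  5.4] w 0.0309
s 0.993 b 0.0434 q -0.0078 v -0.0046 resid [ 0.0033 -0.0014  0.0017 -0.0038  0.0021 -0.0013] ueq 0.197
plan U [0.231 0.181 0.196 0.197 0.197] q [-0.008 -0.005 -0.001 -0.    -0.    -0.   ] v [-0.005  0.018  0.003  0.001  0.     0.   ]
u 0.231 [-0.0054, -0.0004, 0.0017]
u 0.231 [-0.0054, -0.0004, 0.0017]
u 0.231 [-0.0054, -0.0004, 0.0017]
u 0.231 [-0.0054, -0.0004, 0.0017]
u 0.231 [-0.0054, -0.0004, 0.0017]
```

```bash
python3 -m creep '[[[-0.0054,0,0.0014],0],[[-0.0054,0,0.0014],0],[[-0.0054,0,0.0014],0],[[-0.0054,0,0.0014],0],[[-0.0054,0,0.0014],0],[[-0.0005,0,0.0002],0],[[-0.0005,0,0.0002],0]]'; python3 est.py ".231,.231,.231,.231,.231,.195,.195" 5 hold top,side
```

```text
time_s: 10.87
tcp_pos: [0.5874, -0.1132, 0.3204]
orientation: [[-0.152, 0.988, 0.01], [0.988, 0.152, -0.004], [-0.006, 0.009, -1.0]]
wrist_force: [2.3, -0.0, 5.6]
width: 0.0311
t 10.97 [('top', -0.0083, np.float64(134.7)), ('side', -0.0019, np.float64(65.8))] u [0.195, 0.197, 0.198] dr_mm 0.5 F [ 1.4 -0.6  5.5] w 0.0313
s 0.989 b 0.0435 q -0.0037 v 0.0121 resid [ 0.0017 -0.0038  0.0013 -0.0022  0.0033 -0.0024] ueq 0.198
plan U [0.187 0.197 0.197 0.198 0.198] q [-0.004 -0.001 -0.    -0.    -0.    -0.   ] v [0.012 0.002 0.001 0.    0.    0.   ]
u 0.187 [0.0016, -0.0004, 0.0001]
u 0.187 [0.0016, -0.0004, 0.0001]
u 0.187 [0.0016, -0.0004, 0.0001]
u 0.187 [0.0016, -0.0004, 0.0001]
u 0.187 [0.0016, -0.0004, 0.0001]
```

```bash
python3 -m creep '[[[0.0014,0,0],0],[[0.0014,0,0],0],[[0.0014,0,0],0],[[0.0014,0,0],0],[[0.0014,0,0],0],[[0.0014,0,0],0],[[0,0,0],0],[[0,0,0],0]]'; python3 est.py ".187,.187,.187,.187,.187,.187,.197,.197" 5 hold top,side
```

```text
time_s: 11.63
tcp_pos: [0.5875, -0.1141, 0.3202]
orientation: [[-0.152, 0.988, 0.01], [0.988, 0.152, -0.005], [-0.006, 0.009, -1.0]]
wrist_force: [2.1, -1.0, 5.8]
width: 0.031
t 11.73 [('top', -0.0084, np.float64(136.5)), ('side', -0.0042, np.float64(66.8))] u [0.201, 0.201, 0.2] dr_mm 0.4 F [ 3.1 -0.6  5.3] w 0.0309
s 1.010 b 0.0437 q -0.0065 v -0.0088 resid [ 0.0016 -0.002   0.0023 -0.0036  0.0027 -0.0019] ueq 0.198
plan U [0.236 0.182 0.197 0.198 0.198] q [-0.007 -0.005 -0.001 -0.    -0.    -0.   ] v [-0.009  0.017  0.002  0.001  0.     0.   ]
u 0.236 [-0.0049, -0.0004, 0.0016]
u 0.236 [-0.0049, -0.0004, 0.0016]
u 0.236 [-0.0049, -0.0004, 0.0016]
u 0.236 [-0.0049, -0.0004, 0.0016]
u 0.236 [-0.0049, -0.0004, 0.0016]
```

```bash
python3 -m creep '[[[-0.0049,0,0.0014],0],[[-0.0049,0,0.0014],0],[[-0.0049,0,0.0014],0],[[-0.0049,0,0.0014],0],[[-0.0049,0,0.0014],0],[[0.0003,0,0],0],[[0.0003,0,0],0],[[0.0003,0,0],0]]'; python3 est.py ".236,.236,.236,.236,.236,.197,.197,.197" 5 hold top,side
```

```text
time_s: 12.4
tcp_pos: [0.5875, -0.1138, 0.3203]
orientation: [[-0.152, 0.988, 0.01], [0.988, 0.152, -0.005], [-0.006, 0.009, -1.0]]
wrist_force: [2.6, -0.4, 6.1]
width: 0.0313
t 12.50 [('top', -0.0018, np.float64(136.2)), ('side', 0.0018, np.float64(62.5))] u [0.2, 0.2, 0.201] dr_mm 0.5 F [2.6 0.3 5.3] w 0.031
s 1.003 b 0.0438 q 0.0011 v 0.0161 resid [ 0.0027 -0.0032  0.0031 -0.0015  0.0012 -0.0016] ueq 0.199
plan U [0.166 0.209 0.199 0.199 0.199] q [0.001 0.003 0.    0.    0.    0.   ] v [ 0.016 -0.009 -0.001 -0.    -0.    -0.   ]
u 0.166 [0.0051, -0.0004, -0.0005]
u 0.166 [0.0051, -0.0004, -0.0005]
u 0.166 [0.0051, -0.0004, -0.0005]
u 0.166 [0.0051, -0.0004, -0.0005]
u 0.166 [0.0051, -0.0004, -0.0005]
```

```bash
python3 -m creep '[[[0.0055,0,-0.0005],0],[[0.0055,0,-0.0005],0],[[0.0055,0,-0.0005],0],[[0.0055,0,-0.0005],0],[[0.0055,0,-0.0005],0],[[0.0055,0,-0.0005],0],[[0.0055,0,-0.0005],0]]'; python3 est.py ".163,.163,.163,.163,.163,.163,.163" 5 lower top,side
```

```text
time_s: 13.08
tcp_pos: [0.5868, -0.1091, 0.3211]
orientation: [[-0.151, 0.988, 0.011], [0.988, 0.152, -0.006], [-0.007, 0.01, -1.0]]
wrist_force: [2.5, -1.5, 8.1]
width: 0.0311
t 13.18 [('top', -0.0077, np.float64(126.7)), ('side', -0.0046, np.float64(67.1))] u [0.166, 0.166, 0.166] dr_mm 0.4 F [ 0.7 -1.   7.8] w 0.0313
s 0.992 b 0.0439 q -0.0082 v -0.0392 resid [ 0.003  -0.0017  0.0001 -0.0028  0.0029 -0.0018] ueq 0.200
plan U [0.143 0.258 0.268 0.3   0.328] q [-0.008 -0.037 -0.076 -0.113 -0.151 -0.188] v [-0.039 -0.101 -0.09  -0.092 -0.091 -0.092]
u 0.143 [0.0034, -0.0004, -0.0002]
u 0.143 [0.0034, -0.0004, -0.0002]
u 0.143 [0.0034, -0.0004, -0.0002]
u 0.143 [0.0034, -0.0004, -0.0002]
u 0.143 [0.0034, -0.0004, -0.0002]
```

```bash
python3 -m creep '[[[0.003,0,-0.0002],0],[[0.003,0,-0.0002],0],[[0.003,0,-0.0002],0],[[0.003,0,-0.0002],0],[[-0.006,0,0.0016],0]]'; python3 est.py ".146,.146,.146,.146,.208" 5 lower top,side
```

```text
time_s: 13.6
tcp_pos: [0.5878, -0.1146, 0.32]
orientation: [[-0.152, 0.988, 0.011], [0.988, 0.152, -0.006], [-0.007, 0.01, -1.0]]
wrist_force: [2.5, -0.1, 4.4]
width: 0.0308
t 13.70 [('top', -0.0406, np.float64(138.9)), ('side', -0.0379, np.float64(66.5))] u [0.206, 0.219, 0.217] dr_mm 0.3 F [ 1.7 -0.5  7.9] w 0.0306
s 0.995 b 0.0440 q -0.0460 v -0.0943 resid [ 0.0002 -0.0027  0.0027 -0.002   0.0039 -0.0034] ueq 0.200
plan U [0.254 0.277 0.307 0.335 0.364] q [-0.046 -0.084 -0.122 -0.159 -0.196 -0.234] v [-0.094 -0.091 -0.092 -0.092 -0.091 -0.092]
u 0.254 [-0.0053, -0.0004, 0.0016]
u 0.254 [-0.0053, -0.0004, 0.0016]
u 0.254 [-0.0053, -0.0004, 0.0016]
u 0.254 [-0.0053, -0.0004, 0.0016]
u 0.254 [-0.0053, -0.0004, 0.0016]
```

```bash
python3 -m creep '[[[-0.0053,0,0.0014],0],[[-0.0053,0,0.0014],0],[[-0.0053,0,0.0014],0],[[-0.0053,0,0.0014],0],[[-0.008,0,0.0022],0]]'; python3 est.py ".254,.254,.254,.254,.273" 5 lower top,side
```

```text
time_s: 14.12
tcp_pos: [0.5892, -0.1242, 0.3175]
orientation: [[-0.151, 0.988, 0.011], [0.988, 0.151, -0.006], [-0.008, 0.01, -1.0]]
wrist_force: [3.0, -0.4, 4.9]
width: 0.031
t 14.22 [('top', -0.0797, np.float64(159.5)), ('side', -0.0774, np.float64(67.6))] u [0.275, 0.279, 0.278] dr_mm 0.2 F [ 2.4 -0.2  6.4] w 0.0307
s 0.977 b 0.0437 q -0.0852 v -0.0721 resid [ 0.0031 -0.0015  0.0061 -0.001   0.0019 -0.0042] ueq 0.198
plan U [0.244 0.305 0.326 0.355 0.382] q [-0.085 -0.119 -0.157 -0.195 -0.232 -0.27 ] v [-0.072 -0.095 -0.091 -0.092 -0.091 -0.092]
u 0.244 [0.0048, -0.0004, -0.0011]
u 0.244 [0.0048, -0.0004, -0.0011]
u 0.244 [0.0048, -0.0004, -0.0011]
u 0.244 [0.0048, -0.0004, -0.0011]
u 0.244 [0.0048, -0.0004, -0.0011]
```

```bash
python3 -m creep '[[[0.002,0,-0.0005],0],[[0.002,0,-0.0005],0],[[0.002,0,-0.0005],0],[[0.002,0,-0.0005],0],[[-0.004,0,0.0012],0]]'; python3 est.py ".264,.264,.264,.264,.305" 5 lower top,side
```

```text
time_s: 14.63
tcp_pos: [0.5899, -0.1283, 0.3163]
orientation: [[-0.151, 0.988, 0.011], [0.988, 0.151, -0.006], [-0.008, 0.01, -1.0]]
wrist_force: [2.1, 0.5, 2.8]
width: 0.0312
t 14.73 [('top', -0.1128, np.float64(166.2)), ('side', -0.1073, np.float64(72.0))] u [0.304, 0.314, 0.313] dr_mm 0.1 F [ 3.  -0.9  4.3] w 0.0314
s 0.925 b 0.0436 q -0.1136 v -0.0419 resid [ 0.0057 -0.0014  0.0024 -0.0035  0.0039 -0.0041] ueq 0.198
plan U [0.21  0.316 0.323 0.35  0.374] q [-0.114 -0.142 -0.182 -0.219 -0.256 -0.294] v [-0.042 -0.101 -0.089 -0.092 -0.091 -0.092]
u 0.210 [0.0144, -0.0004, -0.0039]
u 0.210 [0.0144, -0.0004, -0.0039]
u 0.210 [0.0144, -0.0004, -0.0039]
u 0.210 [0.0144, -0.0004, -0.0039]
u 0.210 [0.0144, -0.0004, -0.0039]
```

```bash
python3 -m creep '[[[0.0102,0,-0.003],0],[[0.0102,0,-0.003],0],[[0.0102,0,-0.003],0],[[0.0102,0,-0.003],0],[[0.001,0,-0.0003],0]]'; python3 est.py ".24,.24,.24,.24,.306" 4 lower top,side
```

```text
time_s: 15.15
tcp_pos: [0.5898, -0.1279, 0.3164]
orientation: [[-0.151, 0.988, 0.011], [0.988, 0.151, -0.006], [-0.008, 0.01, -1.0]]
wrist_force: [2.3, 0.2, 3.7]
width: 0.0308
t 15.25 [('top', -0.1448, np.float64(169.7)), ('side', -0.1403, np.float64(72.9))] u [0.301, 0.317, 0.315] dr_mm 0.1 F [2.9 0.3 5.8] w 0.0313
s 0.948 b 0.0434 q -0.1473 v -0.0681 resid [ 0.0027 -0.0031  0.0032 -0.0049  0.0045 -0.0035] ueq 0.197
plan U [0.266 0.333 0.345 0.367 0.387] q [-0.147 -0.174 -0.204 -0.234 -0.264 -0.294] v [-0.068 -0.094 -0.09  -0.091 -0.091 -0.091]
u 0.266 [0.0068, -0.0003, -0.002]
u 0.266 [0.0068, -0.0003, -0.002]
u 0.266 [0.0068, -0.0003, -0.002]
u 0.266 [0.0068, -0.0003, -0.002]
```

```bash
python3 -m creep '[[[0.005,0,-0.0015],0],[[0.005,0,-0.0015],0],[[0.005,0,-0.0015],0],[[0.003,0,-0.001],0],[[-0.003,0,0.001],0]]'; python3 est.py ".279,.279,.279,.293,.336" 4 lower top,side
```

```text
time_s: 15.67
tcp_pos: [0.5904, -0.1329, 0.3146]
orientation: [[-0.15, 0.989, 0.011], [0.989, 0.15, -0.007], [-0.008, 0.01, -1.0]]
wrist_force: [4.5, 1.3, 2.6]
width: 0.0311
t 15.77 [('top', -0.1905, np.float64(180.2)), ('side', -0.1831, np.float64(78.1))] u [0.338, 0.347, 0.345] dr_mm -0.0 F [3.7 0.1 5. ] w 0.0311
s 0.986 b 0.0424 q -0.1932 v -0.0907 resid [ 0.0038 -0.0044  0.0039 -0.0044  0.0065 -0.0055] ueq 0.193
plan U [0.347 0.37  0.393 0.416 0.438] q [-0.193 -0.223 -0.253 -0.283 -0.313 -0.343] v [-0.091 -0.091 -0.091 -0.091 -0.091 -0.091]
u 0.347 [-0.0003, -0.0003, 0.0001]
u 0.347 [-0.0003, -0.0003, 0.0001]
u 0.347 [-0.0003, -0.0003, 0.0001]
u 0.347 [-0.0003, -0.0003, 0.0001]
```

Gently touching down: hold the lever and watch it land.

```bash
python3 -m creep '[[[-0.0003,0,0],0],[[-0.0003,0,0],0],[[-0.0003,0,0],0],[[-0.0003,0,0],0],[[-0.0003,0,0],0],[[-0.0003,0,0],0]]'; python3 est.py ".347,.347,.347,.347,.347,.347" 4 rest top,side .25,.15,.05,-.05,-.15,-.22
```

```text
time_s: 16.27
tcp_pos: [0.5905, -0.134, 0.3141]
orientation: [[-0.149, 0.989, 0.01], [0.989, 0.149, -0.007], [-0.009, 0.009, -1.0]]
wrist_force: [4.0, 0.7, 4.1]
width: 0.031
t 16.37 [('top', -0.2092, np.float64(181.0)), ('side', -0.194, np.float64(80.6))] u [0.346, 0.346, 0.346] dr_mm 0.0 F [3.7 0.6 3.2] w 0.031
u 0.250 [0.0133, -0.0003, -0.0042]
u 0.150 [0.0275, -0.0003, -0.0072]
u 0.050 [0.0419, -0.0003, -0.0088]
u -0.050 [0.0564, -0.0003, -0.0089]
u -0.150 [0.0708, -0.0003, -0.0076]
u -0.220 [0.0808, -0.0003, -0.0058]
```

```bash
python3 -m creep '[[[0.005,0,-0.0015],0],[[0.009,0,-0.003],0],[[0.0133,0,-0.0042],0],[[0.0133,0,-0.0042],0],[[0.0133,0,-0.0042],0]]'; python3 est.py ".31,.28,.25,.25,.25" 4 rest top,side .15,.05,-.05,-.12,-.18,-.22
```

```text
time_s: 16.78
tcp_pos: [0.5885, -0.1206, 0.3184]
orientation: [[-0.15, 0.989, 0.011], [0.989, 0.15, -0.007], [-0.009, 0.009, -1.0]]
wrist_force: [3.4, 0.1, 4.1]
width: 0.0312
t 16.88 [('top', -0.1804, np.float64(162.8)), ('side', -0.1711, np.float64(77.9))] u [0.249, 0.25, 0.251] dr_mm 0.1 F [ 2.9 -0.8  4.7] w 0.0307
u 0.150 [0.0143, -0.0003, -0.0029]
u 0.050 [0.0287, -0.0003, -0.0045]
u -0.050 [0.0432, -0.0003, -0.0046]
u -0.120 [0.0533, -0.0003, -0.0038]
u -0.180 [0.062, -0.0003, -0.0026]
u -0.220 [0.0676, -0.0004, -0.0015]
```

```bash
sed -i 's/max(now-W,4.55)/max(now-W,16.25)/; s/(p\[0\]-1)\/.1,(p\[1\]-.035)\/.02/(p[0]-.99)\/.02,(p[1]-.0435)\/.002/' est.py; python3 est.py - 4 lower -
```

```text
t 16.88 [] u [0.251] dr_mm 0.1 F [ 2.9 -0.8  4.7] w 0.0307
s 0.990 b 0.0435 q -0.1749 v -0.0026 resid [ 0.0052 -0.0062  0.0049 -0.0039] ueq 0.198
plan U [0.185 0.382 0.375 0.402 0.424] q [-0.175 -0.193 -0.225 -0.255 -0.285 -0.315] v [-0.003 -0.104 -0.089 -0.091 -0.091 -0.091]
u 0.185 [0.0093, -0.0003, -0.002]
u 0.185 [0.0093, -0.0003, -0.002]
u 0.185 [0.0093, -0.0003, -0.002]
u 0.185 [0.0093, -0.0003, -0.002]
```

```bash
python3 -m creep '[[[0,0,0],0],[[0,0,0],0],[[0,0,0],0],[[0,0,0],0],[[0,0,0],0],[[0,0,0],0],[[0,0,0],0],[[0,0,0],0]]'; python3 est.py ".25,.25,.25,.25,.25,.25,.25,.25" 4 rest top,side .2,.15,.05,-.05,-.12,-.18,-.22
```

```text
time_s: 17.55
tcp_pos: [0.5885, -0.1209, 0.3183]
orientation: [[-0.149, 0.989, 0.011], [0.989, 0.149, -0.007], [-0.009, 0.009, -1.0]]
wrist_force: [3.1, -0.9, 4.3]
width: 0.0311
t 17.65 [('top', -0.2228, np.float64(169.1)), ('side', -0.2098, np.float64(79.4))] u [0.251, 0.251, 0.251] dr_mm 0.1 F [2.6 1.1 4.5] w 0.0312
u 0.200 [0.0072, -0.0003, -0.0016]
u 0.150 [0.0143, -0.0003, -0.0029]
u 0.050 [0.0287, -0.0003, -0.0045]
u -0.050 [0.0432, -0.0003, -0.0046]
u -0.120 [0.0534, -0.0003, -0.0039]
u -0.180 [0.062, -0.0003, -0.0026]
u -0.220 [0.0677, -0.0004, -0.0015]
```

```bash
python3 -m creep '[[[0.001,0,0],0],[[0.002,0,-0.0003],0],[[0.003,0,-0.0006],0],[[0.004,0,-0.0009],0],[[0.005,0,-0.0011],0],[[0.006,0,-0.0013],0],[[0.0072,0,-0.0016],0],[[0.0072,0,-0.0016],0]]'; python3 est.py ".24,.236,.229,.22,.215,.21,.2,.2" 4 rest top,side .15,.1,.05,0,-.05,-.1,-.15,-.2,-.22
```

```text
time_s: 18.32
tcp_pos: [0.5874, -0.1136, 0.3199]
orientation: [[-0.149, 0.989, 0.011], [0.989, 0.149, -0.007], [-0.009, 0.009, -1.0]]
wrist_force: [2.4, -0.5, 5.7]
width: 0.031
t 18.42 [('top', -0.2046, np.float64(152.8)), ('side', -0.1983, np.float64(79.9))] u [0.199, 0.199, 0.2] dr_mm 0.1 F [ 2.9 -1.1  4.7] w 0.0311
u 0.150 [0.0071, -0.0003, -0.0012]
u 0.100 [0.0143, -0.0003, -0.0022]
u 0.050 [0.0215, -0.0003, -0.0028]
u 0.000 [0.0288, -0.0003, -0.0031]
u -0.050 [0.036, -0.0003, -0.0029]
u -0.100 [0.0432, -0.0003, -0.0025]
u -0.150 [0.0505, -0.0003, -0.0016]
u -0.200 [0.0576, -0.0003, -0.0004]
u -0.220 [0.0604, -0.0003, 0.0002]
```

```bash
python3 -m creep '[[[0,0,0],0],[[0,0,0],0],[[0,0,0],0],[[0,0,0],0],[[0.001,0,0],0],[[0.002,0,-0.0003],0],[[0.003,0,-0.0006],0],[[0.004,0,-0.0008],0],[[0.005,0,-0.001],0],[[0.006,0,-0.0011],0],[[0.0071,0,-0.0012],0],[[0.0071,0,-0.0012],0]]'; python3 est.py ".15,.15" 4 rest top,side .1,.05,0,-.05,-.1,-.15,-.2,-.22
```

```text
time_s: 19.42
tcp_pos: [0.5863, -0.1066, 0.3211]
orientation: [[-0.149, 0.989, 0.011], [0.989, 0.149, -0.007], [-0.009, 0.009, -1.0]]
wrist_force: [1.7, -0.5, 5.3]
width: 0.0311
t 19.52 [('top', -0.2139, np.float64(139.8)), ('side', -0.2007, np.float64(79.2))] u [0.149, 0.149, 0.149] dr_mm 0.0 F [ 3.3 -0.2  5.9] w 0.031
u 0.100 [0.0071, -0.0002, -0.0009]
u 0.050 [0.0143, -0.0002, -0.0015]
u 0.000 [0.0215, -0.0003, -0.0018]
u -0.050 [0.0288, -0.0003, -0.0017]
u -0.100 [0.036, -0.0003, -0.0012]
u -0.150 [0.0432, -0.0003, -0.0003]
u -0.200 [0.0504, -0.0003, 0.0009]
u -0.220 [0.0532, -0.0003, 0.0014]
```

```bash
python3 -m creep '[[[0,0,0],0],[[0,0,0],0],[[0,0,0],0],[[0.001,0,0],0],[[0.003,0,-0.0004],0],[[0.005,0,-0.0007],0],[[0.007,0,-0.0009],0],[[0.009,0,-0.0011],0],[[0.011,0,-0.0013],0],[[0.0143,0,-0.0015],0],[[0.018,0,-0.0017],0],[[0.0215,0,-0.0018],0],[[0.025,0,-0.0018],0],[[0.0288,0,-0.0017],0],[[0.0324,0,-0.0015],0],[[0.036,0,-0.0012],0],[[0.0396,0,-0.0008],0],[[0.0432,0,-0.0003],0],[[0.0468,0,0.0003],0],[[0.0504,0,0.0009],0]]'; python3 est.py "0,-.2" 4 rest top,side=-.2 2>/dev/null || python3 est.py - 4 rest top,side " -.2,-.22"
```

```text
time_s: 21.18
tcp_pos: [0.5786, -0.0564, 0.3196]
orientation: [[-0.149, 0.989, 0.01], [0.989, 0.149, -0.007], [-0.009, 0.009, -1.0]]
wrist_force: [-0.8, 0.2, 4.1]
width: 0.031
t 21.33 [('top', -0.2171, np.float64(83.1)), ('side', -0.2025, np.float64(95.0))] u [-0.207, -0.204, -0.202] dr_mm -0.1 F [-1.5  0.   3.9] w 0.0309
u -0.200 [-0.0003, -0.0002, -0.0002]
u -0.220 [0.0025, -0.0002, 0.0004]
```

```bash
python3 -m creep '[[[0.0012,0,0],0],[[0.0025,0,0.0002],0],[[0.0025,0,0.0002],0],[[0.0025,0,0.0002],0]]';python3 -m creep '[[[0,0,0],0],[[0,0,0],0],[[0,0,0],0],[[0,0,0],0],[[0,0,0],0],[[0,0,0],0]]' -0.3 15; python3 -m creep '[[[0,0,-0.008],0],[[0,0,-0.02],0],[[0,0,-0.035],0],[[0,0,-0.05],0],[[0,0,-0.07],0],[[0,0,-0.09],0],[[0,0,-0.11],0],[[0,0,-0.12],0],[[0,0,-0.12],0],[[0,0,-0.12],0]]'
python3 - <<'E'
from h import *
d=cams.snapshot("wrist");c=cams.snapshot("side")
for n in("wrist","side"):print([(np.round(r["location"],4).tolist(),round(r["score"],2)) for r in cams.pinpoint("knob",n)[:2]])
cv2.imwrite("pics/e.png",np.hstack([cv2.resize(d["frame"],(400,300)),cv2.resize(c["frame"][100:310,130:410],(400,300))]))
E
python3 est.py - 4 rest top,side; python3 est.py - 4 rest top,side
```

```text
time_s: 21.67
tcp_pos: [0.5781, -0.0541, 0.3191]
orientation: [[-0.15, 0.989, 0.009], [0.989, 0.15, -0.007], [-0.009, 0.008, -1.0]]
wrist_force: [-0.4, 0.6, 1.1]
width: 0.0309
time_s: 22.17
tcp_pos: [0.5782, -0.0541, 0.3191]
orientation: [[-0.15, 0.989, 0.009], [0.989, 0.15, -0.007], [-0.009, 0.008, -1.0]]
wrist_force: [0.0, 0.2, -0.0]
width: 0.06
time_s: 23.0
tcp_pos: [0.577, -0.0533, 0.4388]
orientation: [[-0.15, 0.989, 0.01], [0.989, 0.15, -0.007], [-0.009, 0.008, -1.0]]
wrist_force: [0.6, 1.1, -0.4]
width: 0.0603
[([0.5789, -0.0494, 0.3116], 0.62)]
[([0.573, -0.0506, 0.312], 0.53)]
t 23.30 [('top', -0.2198, np.float64(104.1)), ('side', -0.21, np.float64(84.9))] u [-0.125, -0.125, -0.125] dr_mm 117.7 F [-0.4 -0.4 -0.6] w 0.0605
t 23.40 [('top', -0.2195, np.float64(103.2)), ('side', -0.2112, np.float64(85.4))] u [-0.125, -0.124, -0.124] dr_mm 118.1 F [-0.2  0.2 -0.5] w 0.0603
```

View pics/e.png

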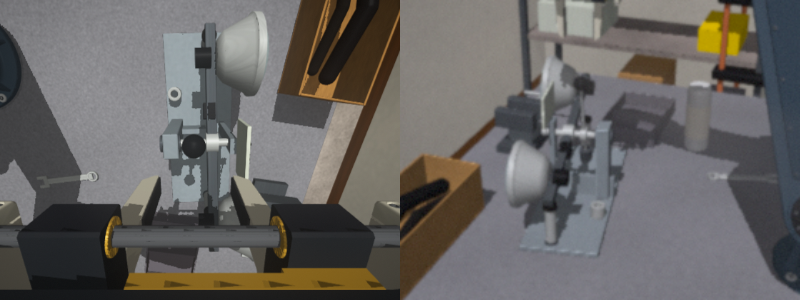

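The wrist and side views show the left lamp down and the socket still on its plate. The knob stands free near wrist-view pixel (193,147), and the gripper is clear above it.

```bash
python3 -c "
from h import *
s=status.sense();print(s['time_s'],s['wrist_force'],np.abs(s['joint_velocities']).max());print(robot.sign_off())"
```

```text
23.4 [-0.20184928  0.23850712 -0.53450507] 0.17024517611427376
the job is handed in; nothing more can be done
None
```

I handed the job in at 23.4 s, with the bar on the opposite rest and the lever released; no verdict is reported.

- **Level hold:** I gripped the knob, lifted the bar off its rest and held it level using the camera-measured tilt and a fitted model. Every reading from 6.3 s to 13.65 s lay between -0.047 and +0.044 rad, so the six seconds were met with margin.
- **Lowering:** The estimated speed at the first landing was about 0.09 rad/s. The bar then rebounded off the pad, to about -0.18 rad and once more to about -0.20 rad. I estimated the later touchdowns at about 0.1 to 0.13 rad/s, under the 0.25 limit, but no speed was measured at the moment of contact.
- **Last checks:**
  - Tilt read steady at -0.220 rad from the top camera and -0.211 rad from the side camera. The side camera read 5 to 15 mrad higher than the top during the second half, so I trusted the top camera.
  - The free knob's position puts the lever at about -0.23 rad, in line with the pointer.
  - The gripper was open about 120 mm above the knob, with wrist force under 1 N.
- **Other objects:** The last pictures show the socket, spray can and parts tray apparently undisturbed. I did not measure any positions, and I did not look again at the mug and lamp ring, though the arm stayed above both.

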